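# Load drilled blocks holes-up into a gravity chute

## Robot

A 6-joint arm with a two-finger parallel gripper is mounted at the origin on a cart in front of the work surface, level with it; the furniture and walls round the work are solid. World frame = base frame: x ahead of the robot, y to its left, z up, the work surface at z = 0. Lengths are in m, angles in rad, forces in N, time in s.
With the tool pointing down it reaches from about 0.35 to 0.975 m from the base axis. Payload 4.9 kg.
Tool frame: the origin (TCP) lies midway between the tips of the shut fingers; the grasp point (between the pads) lies 19 mm behind it; z points along the fingers, y is the line along which they close (so a half turn about z gives the same grasp; the last joint's range is limited). The gripper opens to 85 mm and grips with 20 to 120 N. Pads are 22 mm wide; open, the fingers measure 114 mm over their backs; the gripper's body (76 mm by 85 mm) begins 54 mm behind the grasp point. The pads swing forward as they close: fully open they stand 13 mm farther back than shut.
Start: joints at [1.163, 0.053, 1.613, -0, 1.476, -0.119], TCP at [0.178, 0.599, 0.231] pointing down, gripper open.
Joint ranges: [-3.01, 3.01], [-1.01, 2.22], [0.06, 2.58], [-1.02, 4.17], [0.09, 2.62], [-3.14, 3.14]. Speed limits (rad/s): [2.57, 2.57, 3.14, 3.14, 3.14, 3.14].

## Interface

Orientations are given as a unit quaternion [w, x, y, z].
In Python, from plant import state, grab_frame, job_done, cut_out, place_of gives the robot as it stands.
- The arm moves only by the tool jog_arm, never from a script. Its argument "motion" is text: rows parted by semicolons, each of 7 numbers parted by spaces: the opening in per cent of the stroke, from 0 (shut) to 100 (fully open), then the shift along the tool's x, y, z as a fraction of full scale, then the turn, a rotation vector about the tool's x, y, z as a fraction of full scale. A call has exactly 5 rows; each row is the pose to reach, as a shift and turn from the pose commanded when the call began, along the tool's axes at that moment; what a row does not reach only later rows make up. Full scale, the value 1, is 50 cm for a shift and 1.5 rad for a turn. A row lasts 1/8 s, in which the tool goes at most 62.5 mm and 10.7 degrees, less where a joint would pass 70% of its speed; a pose out of reach is approached as far as the arm can. A call with a number of a shift or a turn outside -1 to 1 is refused whole. A call with a gripper value outside its range is refused whole. The fingers move at their own pace and stop on an object; the grip force is fixed at half the most. Time passes only in rows, so rows that repeat a pose let the fingers close, or fill a call up. It gives the time, the measured TCP pose, the force, the opening and the grip force at its end, in the units of the state.
- state(): the state, without advancing time (a new reading comes with each control period).
- grab_frame(name): name is "scene" or "top" or "wrist"; returns a dict with "color" (420x560x3 uint8, red, green, blue), "range_z" (420x560 float32, m along the optical axis (not along the pixel's ray), 0 where there is no reading), "intrinsics" (3x3 intrinsics, pixels), "world_from_camera" (4x4, takes a point from camera to world coordinates). Camera axes: x right, y up, looking along -z (the intrinsics and any distortion apply to the point x, -y, -z); pixel columns grow to the right and rows downward; lengths in m; the calibration is good to about 2 mm. The wrist camera is an equidistant fisheye: a pixel r from the principal point sees the ray r / f radians off the axis. A picture is of the moment at which its call begins.
- job_done(): hands the job in; it is judged then, once.
Trained networks look in the newest picture that a camera, given by its name, has taken for a name from the list of things; names that differ only in an ending like _2 or _b are one class to them, and where a whole thing is asked for, a point or a joint stands for the part that bears it (a point fixed in the world has none). Each returns a list of dicts, best first, with "p" (0 to 1); they miss things now and then, are a little off and sometimes report something else, mostly with a low value. They report only what shows in the picture. A call takes as long as a camera call. They do not tell look-alikes from the thing itself.
- cut_out(camera, thing): "pixels" (420x560 bool, what is visible of it).
- place_of(camera, thing): "at" ([x, y, z] in m, in world coordinates, good to about 4 mm: a listed point, or the origin of a listed thing).
The state is a dict: "time": time; "joint_pos": joint angles; "joint_vel": joint speeds; "joint_efforts": joint torques, N m; "tool_pos": TCP position; "tool_rot": TCP orientation; "contact_force": force on the tool from outside, world axes, zero at the start; "ft_torque": the same for the moment, N m; "gripper_width": opening from 0.0 (shut) to 1.0 (fully open); "grasp_force": force on a finger pad.
Only numpy, scipy, OpenCV 4.12 (cv2) and the standard library are available. Lean on these libraries where they do the work, as an engineer would, in place of code of your own. Each camera call takes 0.05 s, during which the arm holds its last target. There are 200 camera calls.

## Task

Two drilled wooden blocks stand on edge in the two small plywood stands. Load both into the sloping aluminium chute so that each lies flat on the chute floor with its holes facing up and its long side across the chute, and has slid fully down: one against the stop at the low end, the other right behind it. Leave the other things on the table where they are.

Things in the scene. Friction and masses are not known exactly. Their poses are not given: they have to be found in the camera images.
- block_a: Drilled hardwood block, 94 x 138 x 23 mm (its x, y, z), about 0.22 kg. Origin: centre of the plain face; +z points to the face with the rows of holes (middle of the block 11.5 mm along +z). Starts on a long edge in a stand: y and z level, x upright, its top 94 mm above the slot floor. Pinch it across its 23 mm thickness from above.
- block_b: A second drilled hardwood block of the same kind, 94 x 135 x 23 mm, same frame; it stands in the other stand. The two face opposite ways: one shows its holes roughly towards the robot, the other away from it; which stand is nearer varies.
- stand_a: Low plywood stand with one slot, fixed to the table, 60 x 110 mm base; origin under its centre on the table, its y axis along the slot. Slot 28 mm wide, slot floor 12 mm above the table, cheeks up to 36 mm above the table, so the upper 70 mm of the block are free. block_a stands in it.
- stand_b: The same kind of stand; block_b stands in it.
- chute_bed: Sloping smooth aluminium floor of the fixed chute, 22 degrees; blocks slide down it by themselves (friction about 0.15). Origin: middle of its upper open edge (the chute's left end seen from the robot), on the surface, 150 mm above the table. x points down the slope, y across, z out of the floor. 300 mm long; side walls 28 mm high, 150 mm apart, flared by some 6 mm a side over the upper 98 mm.
- c_clamp: C-clamp lying on the table, a bystander, 99 x 173 x 16 mm; origin under its centre.
- pliers: Red-handled pliers lying on the table, a bystander, 171 x 56 x 14 mm; origin under its centre.
- screwdriver: Blue-handled screwdriver lying on the table, a bystander, 21 x 185 x 21 mm; origin under its centre.
- chute_load (a point): Point on the middle line of the chute floor, 95 mm down from its upper edge: where to set a block's lower edge. A block set there upright slides off or topples downhill on release; leaned back towards the upper end by 25 degrees or more from vertical it falls back on its uphill face, so the face that looked downhill ends on top. 
- chute_stop (a point): Foot of the 28 mm high stop at the chute's low end, on the middle line of the floor, 300 mm down from the upper edge. Loaded blocks lie with their middles 47 and 141 mm uphill of it.
There are look-alikes about, which are no part of the job. What is shaped like the block_b but blue is not meant.

How it is judged:
By the outcome, as a careful person would: the job done as asked, in the order asked, and still so for the second after the job is handed in, with the robot touching nothing.
It also fails if it takes over 61 s, if anything falls off the work surface, if the arm or the gripper's body presses on something with over 40 N, if the wrist force passes 120 N, or if a joint passes its speed limit or range.

## Working session

There is one attempt and no reset: what is moved stays moved. The work goes in short steps, Python scripts to look and compute and a tool call to move; the robot and the scene stay as the last step left them, time stands still between calls to the robot, and variables do not carry over. Pictures are saved under pics/ and viewed, at most 10 in all, crops included, and the job is handed in when it is done.

Besides the shell and the picture viewer there is one more tool, called after ">>>" by a JSON object that holds its "name" and its "arguments", one argument or row to a line. jog_arm: Moves the arm, as the interface text tells. Shift numbers are shares of 50 cm and turn numbers shares of 1.5 rad, none past 1 either way. Its arguments: {"type":"object","properties":{"motion":{"type":"string"}},"required":["motion"]}

```bash
mkdir -p pics; ls; python3 - <<'E'
from plant import *
import cv2,numpy as np
for c in ["scene","top"]:
    f=grab_frame(c); cv2.imwrite(f"pics/{c}0.png",f["color"][:,:,::-1]); np.savez(f"{c}0.npz",**f)
    print(c,f["world_from_camera"].round(3).tolist())
    for t in ["block_a","stand_a","chute_bed","chute_load","chute_stop"]:
        for d in place_of(c,t)[:4]: print(t,round(d["p"],2),np.round(d["at"],3))
s=state();print(s["time"],s["tool_rot"],s["tool_pos"])
E
```

```text
pics
scene [[-0.88, 0.286, -0.38, 0.026], [-0.475, -0.5, 0.724, 0.987], [0.017, 0.817, 0.576, 0.944], [0.0, 0.0, 0.0, 1.0]]
block_a 0.71 [ 0.511 -0.283  0.054]
block_a 0.66 [ 0.42  -0.567  0.049]
block_a 0.63 [ 0.6   -0.209  0.064]
stand_a 0.77 [ 0.497 -0.274 -0.002]
stand_a 0.47 [ 0.616 -0.203  0.001]
chute_bed 0.87 [0.632 0.206 0.152]
chute_load 0.95 [0.596 0.124 0.118]
chute_stop 0.81 [ 0.531 -0.051  0.035]
top [[-0.028, 0.995, -0.099, 0.43], [-1.0, -0.029, -0.005, -0.091], [-0.008, 0.098, 0.995, 1.57], [0.0, 0.0, 0.0, 1.0]]
block_a 0.88 [ 0.507 -0.282  0.061]
block_a 0.69 [ 0.423 -0.566  0.047]
block_a 0.57 [ 0.602 -0.215  0.057]
stand_a 0.82 [ 0.496 -0.271  0.   ]
stand_a 0.55 [ 0.613 -0.201 -0.002]
chute_bed 0.69 [0.627 0.207 0.148]
0.6 [ 1.00640470e-05  1.43898212e-01  9.89592494e-01 -1.07973547e-05] [0.17798765 0.5990869  0.23132291]
```

View pics/scene0.png

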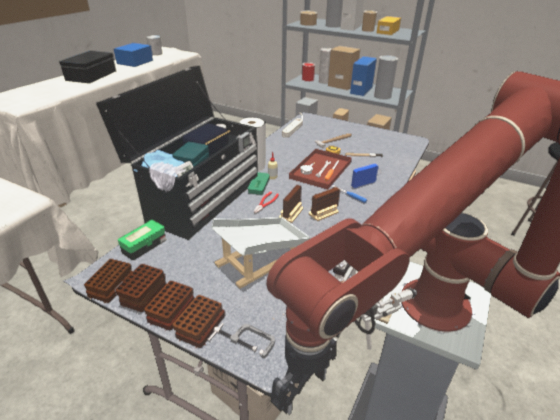

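View pics/top0.png

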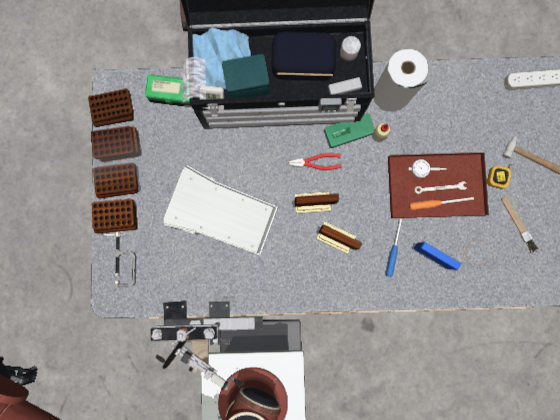

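Top view: candidates for blocks are (317,200) and (340,237) in plywood stands, a blue one at (440,256) (excluded by colour), and four brown drilled blocks at (112,105)…(115,215) lying flat, not in stands. The two in stands fit. The chute is at (220,210), with its upper end on the left. I'll confirm them and the hole sides in a crop, and measure the poses.

```bash
cat > h.py <<'E'
import numpy as np,cv2
def cloud(f):
    z=f["range_z"];K=f["intrinsics"];T=f["world_from_camera"]
    v,u=np.mgrid[:z.shape[0],:z.shape[1]]
    p=np.stack([(u-K[0,2])/K[0,0]*z,-(v-K[1,2])/K[1,1]*z,-z],-1)
    w=p@T[:3,:3].T+T[:3,3]; w[z==0]=np.nan
    return w
E
python3 - <<'E'
from h import *
f=dict(np.load("top0.npz"));g=dict(np.load("scene0.npz"))
a=cv2.resize(g["color"][170:235,265:385],None,fx=5,fy=5,interpolation=cv2.INTER_CUBIC)
cv2.imwrite("pics/crop1.png",a[:,:,::-1])
for n,F in(("top",f),("scene",g)):
    w=cloud(F)
    for c in [(.507,-.282),(.60,-.212)]:
        m=(np.hypot(w[...,0]-c[0],w[...,1]-c[1])<.085)&(w[...,2]>.095)&(w[...,2]<.13)
        p=w[m]; r=cv2.minAreaRect((p[:,:2]*1000).astype(np.float32))
        d=np.linalg.svd(p[:,:2]-p[:,:2].mean(0))[2][0] if len(p) else 0
        print(n,len(p),np.round(r[0],1),np.round(r[1],1),r[2],"dir",d,"z",np.median(p[:,2]))
    # chute floor: plane fit
    m=(w[...,2]>.03)&(w[...,2]<.2)&(w[...,1]>-.06)&(w[...,1]<.22)&(w[...,0]>.45)&(w[...,0]<.72)
    p=w[m]
    rng=np.random.default_rng(0);best=0
    for i in range(300):
        q=p[rng.choice(len(p),3,False)];nn=np.cross(q[1]-q[0],q[2]-q[0]);nn/=np.linalg.norm(nn)+1e-12
        k=abs((p-q[0])@nn)<.003
        if k.sum()>best:best=k.sum();K=k
    P=p[K];c=P.mean(0);nn=np.linalg.svd(P-c)[2][2];nn*=np.sign(nn[2])
    k=abs((p-c)@nn)<.003;P=p[k];c=P.mean(0);nn=np.linalg.svd(P-c,full_matrices=False)[2][2];nn*=np.sign(nn[2])
    x=np.array([nn[0]*nn[2],nn[1]*nn[2],nn[2]**2-1]);x/=np.linalg.norm(x)
    y=np.cross(nn,x);s=(P-c)@x;t=(P-c)@y
    print(n,"n",nn,np.degrees(np.arccos(nn[2])),"az",np.degrees(np.arctan2(x[1],x[0])),"c",c)
    print(np.percentile(s,[.3,50,99.7]),np.percentile(t,[.3,50,99.7]))
    # extents by rect in plane
    r=cv2.minAreaRect((np.c_[s,t]*1000).astype(np.float32));print(r)
    np.save(n+"_ch.npy",np.r_[c,nn,x,y])
E
```

```text
top 327 [ 497.7 -279.2] [127.   23.4] 62.33065414428711 dir [-0.4611037  -0.88734626] z 0.10174510123214797
top 369 [ 571.1 -214.3] [109.3 127.6] 2.8004202842712402 dir [0.24217485 0.97023262] z 0.10177778797318959
top n [-0.14267113 -0.34904429  0.92618196] 22.152734817645303 az -112.23218736457585 c [0.58557407 0.08837131 0.09752949]
[-0.13920212 -0.00598836  0.16088876] [-0.08463802  0.00096968  0.08213226]
((11.08477783203125, -1.1753082275390625), (304.00909423828125, 173.53964233398438), 0.004224217496812344)
scene 108 [ 492.5 -274.5] [125.8  28.9] 61.2446403503418 dir [0.47910419 0.87775804] z 0.09794469192648042
scene 113 [ 567.9 -209.6] [105.8 128.4] 3.0688915252685547 dir [0.27557099 0.96128072] z 0.09776758515669537
scene n [-0.13515325 -0.35089206  0.92661123] 22.0874182047718 az -111.06521005087895 c [0.59593343 0.09456969 0.09828429]
[-0.13212144 -0.01181695  0.17163027] [-0.09978717  0.00145308  0.07539313]
((20.497116088867188, -17.046844482421875), (177.453125, 307.8161315917969), 87.4742660522461)
```

View pics/crop1.png

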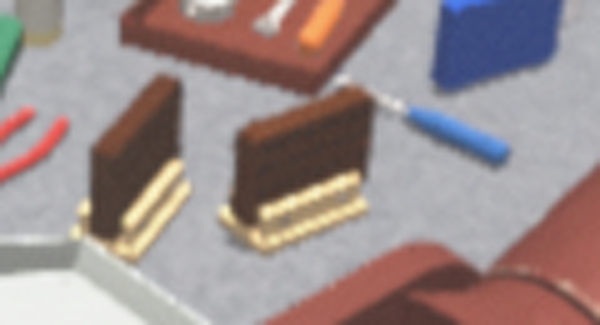

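The crop shows two brown drilled blocks in the stands: near at (305,155), far at (135,160), and the blue one at top right. The detector offsets against the stand origins suggest that the near block's holes face the robot and the far block's face away. I'll verify with the wrist camera. First I'll refine the geometry.

```bash
python3 - <<'E'
from h import *
f=dict(np.load("top0.npz"));w=cloud(f)
for c in [(.50,-.278),(.605,-.208)]:
    d0=(w[...,:2]-c)
    m=(np.hypot(d0[...,0],d0[...,1])<.078)&(w[...,2]>.097)&(w[...,2]<.13)
    n,l,st,ce=cv2.connectedComponentsWithStats(m.astype(np.uint8))
    k=1+np.argmax(st[1:,4]);p=w[l==k]
    r=cv2.minAreaRect((p[:,:2]*1000).astype(np.float32))
    print(len(p),[np.round(q,1) for q in r],p.mean(0),np.percentile(p[:,2],[5,50,95]))
a=np.load("top_ch.npy").reshape(4,3)
az=np.radians(-111.5);x=np.array([np.cos(az)*np.cos(np.radians(22)),np.sin(az)*np.cos(np.radians(22)),-np.sin(np.radians(22))])
n=np.array([np.cos(az)*np.sin(np.radians(22)),np.sin(az)*np.sin(np.radians(22)),np.cos(np.radians(22))]);y=np.cross(n,x)
for nm in("top","scene"):
    W=cloud(dict(np.load(nm+"0.npz"))).reshape(-1,3);W=W[~np.isnan(W[:,0])]
    O=np.array([.629,.2065,.150]);q=(W-O)@np.c_[x,y,n]
    m=(abs(q[:,0]-.15)<.18)&(abs(q[:,1])<.11);q=q[m]
    fl=q[abs(q[:,2])<.006]; print(nm,"floor h",np.median(fl[:,2]),"s",np.percentile(fl[:,0],[.5,99.5]))
    rim=q[(q[:,2]>.018)&(q[:,2]<.04)]
    for s in np.arange(0,.32,.04):
        R=rim[abs(rim[:,0]-s)<.02];L=R[R[:,1]<0,1];Rr=R[R[:,1]>0,1]
        print(round(s,2),len(L),np.median(L).round(4) if len(L) else '',len(Rr),np.median(Rr).round(4) if len(Rr) else '')
E
```

```text
309 [array([ 497.7, -279.2]), array([127. ,  23.4]), np.float64(62.3)] [ 0.49755933 -0.27906902  0.10207426] [0.09778584 0.10187419 0.10695687]
307 [array([ 614. , -212.2]), array([ 22.5, 127.4]), np.float64(2.2)] [ 0.61393839 -0.21202806  0.10236528] [0.09819805 0.10206395 0.10750915]
top floor h -0.000980400069361067 s [-0.00266319  0.29837423]
0.0 12 -0.0859 13 0.0901
0.04 22 -0.0821 25 0.0864
0.08 21 -0.0769 23 0.0807
0.12 18 -0.0751 21 0.0782
0.16 18 -0.075 21 0.0789
0.2 18 -0.075 20 0.0784
0.24 16 -0.0753 19 0.0785
0.28 51 -0.0529 48 0.059
scene floor h -0.00400241956077262 s [-0.00454075  0.30217045]
0.0 14 -0.0925 14 0.0852
0.04 16 -0.0873 17 0.0804
0.08 18 -0.0838 15 0.0743
0.12 21 -0.0807 15 0.072
0.16 15 -0.0819 16 0.0715
0.2 12 -0.0819 14 0.0714
0.24 15 -0.082 13 0.0732
0.28 37 -0.0635 29 0.0569
```

```bash
cat >> h.py <<'E'
from scipy.spatial.transform import Rotation as Ro
AZ=np.radians(-111.5);DH=np.array([np.cos(AZ),np.sin(AZ),0]);CY=np.array([-np.sin(AZ),np.cos(AZ),0])
S=np.radians(22);CX=DH*np.cos(S)-np.array([0,0,np.sin(S)]);CN=np.cross(CX,CY)
LOAD=np.array([.629,.2065,.150])+.095*CX
def R(yaz,lean=0):   # lean: top tilts uphill about chute y
    a=np.radians(yaz);y=np.array([np.cos(a),np.sin(a),0]);z=np.array([0,0,-1.])
    m=np.c_[np.cross(y,z),y,z]
    return Ro.from_rotvec(-np.radians(lean)*CY).as_matrix()@m
def plan(p,Rt):
    from plant import state
    s=state();q=s["tool_rot"];R0=Ro.from_quat([q[1],q[2],q[3],q[0]]).as_matrix()
    d=R0.T@(np.array(p)-s["tool_pos"]);r=Ro.from_matrix(R0.T@Rt).as_rotvec()
    print("t",s["time"],"pos",np.round(s["tool_pos"],4),"j",np.round(s["joint_pos"],2),"F",np.round(s["contact_force"],1),"w",round(s["gripper_width"],3),"g",s["grasp_force"])
    print("shift",np.round(d/.5,3),"mm",round(np.linalg.norm(d)*1000),"turn",np.round(r/1.5,3),"deg",round(np.degrees(np.linalg.norm(r)),1))
E
python3 -c "
from h import *
print(CX,CY,CN,LOAD)
plan([.40,.05,.26],R(10))
plan([.4975,-.277,.20],R(-27.7))"
```

```text
[-0.33981402 -0.86266815 -0.37460659] [ 0.93041757 -0.36650123  0.        ] [-0.13729378 -0.34854056  0.92718385] [0.59671767 0.12454653 0.11441237]
t 0.6 pos [0.178  0.5991 0.2313] j [ 1.16  0.05  1.61 -0.    1.48 -0.12] F [-0.5 -0.3  0.3] w 1.001 g 0.0
shift [-0.738 -0.926 -0.057] mm 593 turn [-0.     0.     0.738] deg 63.5
t 0.6 pos [0.178  0.5991 0.2313] j [ 1.16  0.05  1.61 -0.    1.48 -0.12] F [-0.5 -0.3  0.3] w 1.001 g 0.0
shift [-1.112 -1.498  0.063] mm 933 turn [0.    0.    1.177] deg 101.2
```

>>> {"name": "jog_arm", "arguments": {
  "motion": "100 -0.37 -0.46 -0.05 0 0 0.45; 100 -0.37 -0.46 -0.05 0 0 0.45; 100 -0.37 -0.46 -0.05 0 0 0.45; 100 -0.37 -0.46 -0.05 0 0 0.45; 100 -0.37 -0.46 -0.05 0 0 0.45"
}}

```text
time: 1.23
tool_pos: [0.2904, 0.324, 0.2568]
tool_rot: [0.0, 0.464, 0.886, 0.001]
contact_force: [0.3, -0.4, 0.2]
gripper_width: 0.995
grasp_force: 0.0
```

```bash
python3 -c "
from h import *
plan([.4975,-.277,.23],R(-27.7))"
```

```text
t 1.225 pos [0.2904 0.324  0.2568] j [ 0.67 -0.44  2.   -0.    1.58  0.06] F [ 0.3 -0.4  0.2] w 0.995 g 0.0
shift [-1.224 -0.344  0.053] mm 636 turn [ 0.001 -0.     0.726] deg 62.4
```

>>> {"name": "jog_arm", "arguments": {
  "motion": "100 -0.61 -0.172 0 0 0 0.61; 100 -0.61 -0.172 0 0 0 0.61; 100 -0.61 -0.172 0 0 0 0.61; 100 -0.61 -0.172 0 0 0 0.61; 100 -0.61 -0.172 0 0 0 0.61"
}}

```text
time: 1.85
tool_pos: [0.3921, 0.0285, 0.2568]
tool_rot: [0.001, 0.809, 0.588, 0.001]
contact_force: [0.9, -0.0, 0.3]
gripper_width: 0.998
grasp_force: 0.0
```

```bash
python3 -c "
from h import *
plan([.4975,-.277,.23],R(-27.7))"
```

```text
t 1.85 pos [0.3921 0.0285 0.2568] j [-0.12 -0.57  2.08  0.    1.62  0.2 ] F [ 0.9 -0.   0.3] w 0.998 g 0.0
shift [-0.516  0.389  0.054] mm 324 turn [ 0.001 -0.001  0.113] deg 9.7
```

>>> {"name": "jog_arm", "arguments": {
  "motion": "80 -0.5 0.39 0.05 0 0 0.113; 80 -0.5 0.39 0.05 0 0 0.113; 80 -0.51 0.39 0.05 0 0 0.113; 80 -0.516 0.389 0.054 0 0 0.113; 80 -0.516 0.389 0.054 0 0 0.113"
}}

```text
time: 2.48
tool_pos: [0.4956, -0.2654, 0.2304]
tool_rot: [0.0, 0.854, 0.52, 0.0]
contact_force: [-0.1, 0.6, 0.2]
gripper_width: 0.799
grasp_force: 0.0
```

```bash
python3 - <<'E'
from h import *
from plant import *
plan([.4975,-.277,.062],R(-27.7))
f=grab_frame("wrist");np.savez("w0.npz",**f)
cv2.imwrite("pics/w0.png",f["color"][:,:,::-1])
w=f["world_from_camera"];print(w.round(3).tolist(),f["intrinsics"].round(1).tolist())
for d in place_of("wrist","block_a")[:3]:print(d["p"],d["at"])
for d in place_of("wrist","stand_a")[:3]:print(d["p"],d["at"])
E
```

```text
t 2.475 pos [ 0.4956 -0.2654  0.2304] j [-0.62 -0.1   1.76  0.    1.48 -0.15] F [-0.1  0.6  0.2] w 0.799 g 0.0
shift [-0.019  0.014  0.337] mm 169 turn [ 0.001 -0.     0.004] deg 0.3
[[0.888, 0.435, 0.146, 0.533], [-0.459, 0.843, 0.281, -0.192], [-0.0, -0.317, 0.948, 0.374], [0.0, 0.0, 0.0, 1.0]] [[325.2, 0.0, 282.0], [0.0, 325.2, 209.6], [0.0, 0.0, 1.0]]
0.91 [0.5077, -0.2845, 0.0591]
0.78 [0.6002, -0.214, 0.0551]
0.93 [0.4976, -0.2702, 0.0036]
```

View pics/w0.png

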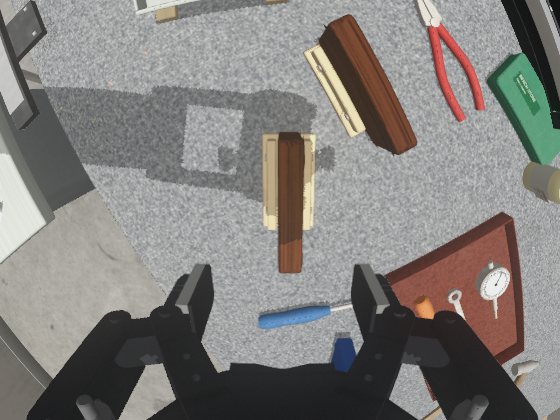

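The wrist view shows the near block at (290,200), straight below and parallel to the fingers. The far block at (370,85) shows a plain face toward the robot, which agrees with the detector offsets. Next, descend and grasp the near one.

>>> {"name": "jog_arm", "arguments": {
  "motion": "80 -0.022 0.015 0.12 0 0 0.004; 80 -0.022 0.015 0.24 0 0 0.004; 80 -0.022 0.015 0.337 0 0 0.004; 80 -0.022 0.015 0.337 0 0 0.004; 0 -0.022 0.015 0.337 0 0 0.004"
}}

```text
time: 3.25
tool_pos: [0.4981, -0.2767, 0.0645]
tool_rot: [0.002, 0.856, 0.518, 0.001]
contact_force: [0.2, -0.3, 1.5]
gripper_width: 0.603
grasp_force: 0.0
```

>>> {"name": "jog_arm", "arguments": {
  "motion": "0 0 0 0 0 0 0; 0 0 0 0 0 0 0; 0 0 0 0 0 0 0; 0 0 0 0 0 0 0; 0 0 0 0 0 0 0"
}}

```text
time: 3.88
tool_pos: [0.4984, -0.2774, 0.0652]
tool_rot: [0.002, 0.856, 0.517, 0.001]
contact_force: [0.0, 1.4, 8.3]
gripper_width: 0.261
grasp_force: 60.0
```

```bash
python3 -c "
from h import *
plan([.4975,-.279,.062],R(-27.7))"
```

```text
t 3.875 pos [ 0.4984 -0.2774  0.0652] j [-0.64  0.08  1.87  0.    1.18 -0.16] F [0.  1.4 8.3] w 0.261 g 59.96237754821777
shift [-0.004 -0.     0.006] mm 4 turn [0.003 0.    0.   ] deg 0.3
```

```bash
cat >> h.py <<'E'
def load(yaz,lean,h=.0532,gap=.004,off=0,lat=0):
    L=np.radians(lean);Z=np.array([0,0,1.])
    u=np.cos(L)*Z-np.sin(L)*DH;f=np.cos(L)*DH+np.sin(L)*Z
    return LOAD+off*CX+gap*CN+.0115*f+h*u+lat*CY,R(yaz,lean)
E
python3 -c "
from h import *
p,r=load(68.5,35);print(p)
plan([.4984,-.2774,.26],R(-27.7))
plan(p+[0,0,.08],r)"
```

```text
[0.60389948 0.14277861 0.16829613]
t 3.875 pos [ 0.4984 -0.2774  0.0652] j [-0.64  0.08  1.87  0.    1.18 -0.16] F [0.  1.4 8.3] w 0.261 g 59.96237754821777
shift [-0.     0.002 -0.39 ] mm 195 turn [0.003 0.    0.   ] deg 0.3
t 3.875 pos [ 0.4984 -0.2774  0.0652] j [-0.64  0.08  1.87  0.    1.18 -0.16] F [0.  1.4 8.3] w 0.261 g 59.96237754821777
shift [ 0.842 -0.202 -0.367] mm 470 turn [ 0.308 -0.338 -1.082] deg 100.9
```

>>> {"name": "jog_arm", "arguments": {
  "motion": "0 0 0 -0.1 0 0 0; 0 0 0 -0.22 0 0 0; 0 0 0 -0.34 0 0 -0.08; 0 0.08 -0.02 -0.4 0 0 -0.2; 0 0.18 -0.05 -0.42 0 0 -0.32"
}}

```text
time: 4.5
tool_pos: [0.5175, -0.1853, 0.2759]
tool_rot: [0.003, 0.707, 0.707, 0.001]
contact_force: [0.2, -0.0, -2.5]
gripper_width: 0.266
grasp_force: 61.7
```

```bash
python3 -c "
from h import *
p,r=load(68.5,35)
plan(p+[0,0,.08],r)"
```

```text
t 4.5 pos [ 0.5175 -0.1853  0.2759] j [-0.48 -0.15  1.74  0.    1.55 -0.48] F [ 0.2 -0.  -2.5] w 0.266 g 61.73808217048645
shift [0.656 0.172 0.054] mm 340 turn [ 0.359 -0.239 -0.772] deg 76.0
```

>>> {"name": "jog_arm", "arguments": {
  "motion": "0 0.12 0.03 -0.02 0.05 -0.03 -0.11; 0 0.24 0.06 -0.02 0.1 -0.07 -0.22; 0 0.35 0.09 -0.02 0.15 -0.1 -0.33; 0 0.45 0.12 0 0.2 -0.13 -0.44; 0 0.53 0.14 0.02 0.25 -0.166 -0.54"
}}

```text
time: 5.12
tool_pos: [0.588, 0.0819, 0.2621]
tool_rot: [-0.043, 0.355, 0.909, -0.213]
contact_force: [-0.2, -0.7, -2.7]
gripper_width: 0.261
grasp_force: 62.1
```

```bash
python3 -c "
from h import *
p,r=load(68.5,35)
plan(p+[0,0,.06],r)"
```

```text
t 5.125 pos [0.588  0.0819 0.2621] j [ 0.16  0.17  1.48 -0.33  1.78 -0.69] F [-0.2 -0.7 -2.7] w 0.261 g 62.09265947341919
shift [0.062 0.128 0.01 ] mm 71 turn [ 0.109 -0.075 -0.229] deg 22.7
```

>>> {"name": "jog_arm", "arguments": {
  "motion": "0 0.03 0.06 0 0.05 -0.037 -0.11; 0 0.062 0.128 0.01 0.109 -0.075 -0.229; 0 0.062 0.128 0.01 0.109 -0.075 -0.229; 0 0.062 0.128 0.01 0.109 -0.075 -0.229; 0 0.062 0.128 0.01 0.109 -0.075 -0.229"
}}

```text
time: 5.75
tool_pos: [0.6043, 0.1394, 0.23]
tool_rot: [-0.056, 0.182, 0.937, -0.294]
contact_force: [0.1, -0.6, -2.1]
gripper_width: 0.265
grasp_force: 62.1
```

```bash
python3 - <<'E'
from h import *
from plant import *
p,r=load(68.5,35)
plan(p,r)
f=grab_frame("scene");np.savez("s1.npz",**f)
g=grab_frame("wrist")
a=cv2.resize(f["color"][150:290,200:340],None,fx=4,fy=4,interpolation=cv2.INTER_CUBIC)[:420]
cv2.imwrite("pics/s1.png",np.hstack([cv2.resize(a,(400,300)),cv2.resize(g["color"],(400,300))])[:,:,::-1])
for c in("scene","wrist","top"):
  for d in place_of(c,"block_a")[:2]:print(c,d["p"],d["at"])
E
```

```text
t 5.75 pos [0.6043 0.1394 0.23  ] j [ 0.31  0.31  1.41 -0.47  1.81 -0.9 ] F [ 0.1 -0.6 -2.1] w 0.265 g 62.08035707473755
shift [0.003 0.075 0.098] mm 62 turn [ 0.002 -0.002 -0.005] deg 0.5
scene 0.91 [0.4229, -0.5675, 0.0476]
scene 0.7 [0.6099, 0.1453, 0.2113]
wrist 0.83 [0.4202, -0.5709, 0.048]
wrist 0.8 [0.6093, 0.1448, 0.2206]
top 0.88 [0.507, -0.2815, 0.0613]
top 0.69 [0.4229, -0.5657, 0.0473]
```

View pics/s1.png

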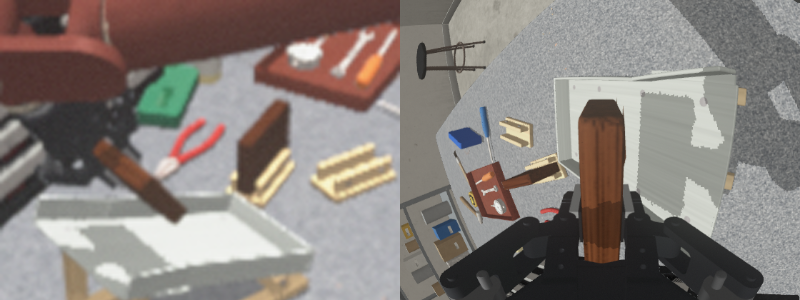

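The scene crop (left) shows the block leaned over the chute at (140,180), with its plain face toward the camera. The detector also puts the plain-face origin uphill, so the holes face downhill as wanted. Next, lower it.

```bash
python3 - <<'E'
from h import *
p,r=load(68.5,35,lat=-.003,gap=.003)
plan(p,r)
E
```

```text
t 6.0 pos [0.6039 0.1397 0.2292] j [ 0.31  0.31  1.41 -0.47  1.81 -0.9 ] F [ 0.3  0.1 -2.9] w 0.262 g 62.079505920410156
shift [0.008 0.076 0.098] mm 62 turn [ 0.001 -0.002 -0.004] deg 0.4
```

>>> {"name": "jog_arm", "arguments": {
  "motion": "0 0.004 0.025 0.033 0 0 0; 0 0.008 0.05 0.066 0 0 0; 0 0.008 0.065 0.085 0 0 0; 0 0.008 0.076 0.098 0 0 -0.004; 0 0.008 0.076 0.098 0 0 -0.004"
}}

```text
time: 6.62
tool_pos: [0.6009, 0.1447, 0.1655]
tool_rot: [-0.059, 0.177, 0.937, -0.295]
contact_force: [-0.2, -0.5, -2.7]
gripper_width: 0.26
grasp_force: 62.1
```

```bash
python3 - <<'E'
from h import *
p,r=load(68.5,35,lat=-.003,gap=.0)
plan(p,r)
E
```

```text
t 6.625 pos [0.6009 0.1447 0.1655] j [ 0.32  0.36  1.46 -0.46  1.73 -0.86] F [-0.2 -0.5 -2.7] w 0.26 g 62.065086364746094
shift [-0.001  0.002  0.001] mm 1 turn [-0.    -0.003  0.002] deg 0.3
```

>>> {"name": "jog_arm", "arguments": {
  "motion": "0 0 0.004 0.003 0 0 0; 0 0 0.005 0.0035 0 0 0; 42 0 0.005 0.0035 0 0 0; 42 0 0.005 0.0035 0 0 0; 42 0 0.005 0.0035 0 0 0"
}}

```text
time: 7.25
tool_pos: [0.6017, 0.1457, 0.1641]
tool_rot: [-0.058, 0.178, 0.937, -0.295]
contact_force: [-0.4, 1.0, -0.9]
gripper_width: 0.418
grasp_force: 0.0
```

>>> {"name": "jog_arm", "arguments": {
  "motion": "42 0 0 -0.03 0 0 0; 42 0 0 -0.08 0 0 0; 42 0 0 -0.14 0 0 0; 42 0 0 -0.24 0 0 0; 42 0 0 -0.34 0 0 0"
}}

```text
time: 7.88
tool_pos: [0.638, 0.2372, 0.3051]
tool_rot: [-0.058, 0.178, 0.937, -0.295]
contact_force: [0.4, 0.9, -0.3]
gripper_width: 0.423
grasp_force: 0.0
```

```bash
python3 - <<'E'
from h import *
from plant import *
plan([.614,-.2115,.26],R(2.2))
f=grab_frame("top");g=grab_frame("scene");w=grab_frame("wrist")
np.savez("t2.npz",**f)
cv2.imwrite("pics/t2.png",np.hstack([cv2.resize(f["color"][140:270,130:304],(400,300)),cv2.resize(w["color"],(400,300))])[:,:,::-1])
E
```

```text
t 7.875 pos [0.638  0.2372 0.3051] j [ 0.41  0.44  1.12 -0.46  2.   -0.89] F [ 0.4  0.9 -0.3] w 0.423 g 0.0
shift [-0.285 -0.648  0.561] mm 452 turn [-0.361  0.233  0.746] deg 74.0
```

View pics/t2.png

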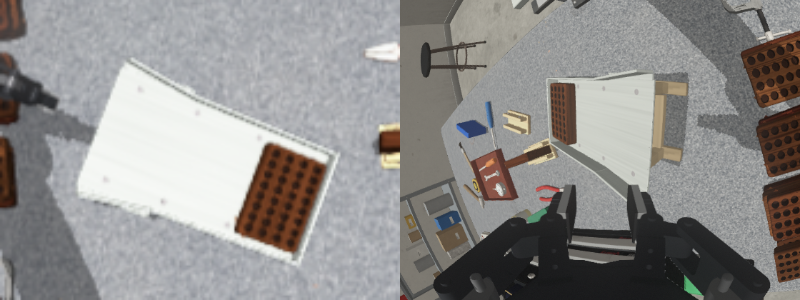

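The first block lies flat at the stop with its holes up (left half, (280,195)). On to the far block.

>>> {"name": "jog_arm", "arguments": {
  "motion": "80 -0.06 -0.1 0.05 -0.06 0.04 0.12; 80 -0.12 -0.2 0.1 -0.12 0.08 0.24; 80 -0.16 -0.3 0.18 -0.18 0.116 0.37; 80 -0.2 -0.4 0.27 -0.24 0.155 0.49; 80 -0.23 -0.49 0.36 -0.3 0.19 0.61"
}}

```text
time: 8.65
tool_pos: [0.6345, -0.0745, 0.2974]
tool_rot: [-0.017, 0.574, 0.814, -0.083]
contact_force: [0.8, -0.8, 0.4]
gripper_width: 0.801
grasp_force: 0.0
```

```bash
python3 - <<'E'
from h import *
plan([.6135,-.213,.2],R(2.2))
E
```

```text
t 8.65 pos [ 0.6345 -0.0745  0.2974] j [-0.17  0.13  1.43 -0.14  1.68 -0.53] F [ 0.8 -0.8  0.4] w 0.801 g 0.0
shift [-0.232 -0.1    0.229] mm 171 turn [-0.096  0.061  0.203] deg 20.0
```

>>> {"name": "jog_arm", "arguments": {
  "motion": "80 -0.08 -0.035 0.06 -0.05 0.03 0.1; 80 -0.16 -0.07 0.14 -0.096 0.061 0.203; 80 -0.232 -0.1 0.229 -0.096 0.061 0.203; 80 -0.232 -0.1 0.229 -0.096 0.061 0.203; 80 -0.232 -0.1 0.229 -0.096 0.061 0.203"
}}

```text
time: 9.28
tool_pos: [0.6145, -0.2106, 0.2008]
tool_rot: [-0.001, 0.692, 0.722, -0.001]
contact_force: [0.3, -0.4, 0.6]
gripper_width: 0.801
grasp_force: 0.0
```

```bash
python3 - <<'E'
from h import *
from plant import *
f=grab_frame("wrist")
for d in place_of("wrist","block_a")[:4]:print(d["p"],d["at"])
plan([.6135,-.213,.0645],R(2.2))
E
```

```text
0.8 [0.6006, -0.2174, 0.0592]
0.63 [0.4193, -0.5732, 0.047]
0.36 [0.527, -0.0497, 0.0358]
t 9.375 pos [ 0.6157 -0.21    0.2026] j [-0.44  0.13  1.58 -0.    1.43 -0.49] F [-0.3  0.3  0.2] w 0.8 g 0.0
shift [-0.005 -0.005  0.276] mm 138 turn [0.    0.001 0.005] deg 0.4
```

>>> {"name": "jog_arm", "arguments": {
  "motion": "80 -0.007 -0.005 0.1 0 0 0.004; 80 -0.007 -0.005 0.2 0 0 0.004; 80 -0.007 -0.005 0.274 0 0 0.004; 80 -0.007 -0.005 0.274 0 0 0.004; 0 -0.007 -0.005 0.274 0 0 0.004"
}}

```text
time: 10.0
tool_pos: [0.614, -0.2146, 0.0668]
tool_rot: [0.002, 0.693, 0.721, -0.0]
contact_force: [0.8, 0.7, -0.2]
gripper_width: 0.601
grasp_force: 0.0
```

>>> {"name": "jog_arm", "arguments": {
  "motion": "0 0 0 0 0 0 0; 0 0 0 0 0 0 0; 0 0 0 0 0 0 0; 0 0 0 0 0 0 0; 0 0 0 0 0 0 0"
}}

```text
time: 10.62
tool_pos: [0.6138, -0.2154, 0.067]
tool_rot: [0.002, 0.694, 0.72, -0.0]
contact_force: [-0.7, 0.1, 6.8]
gripper_width: 0.259
grasp_force: 60.0
```

```bash
python3 - <<'E'
from h import *
p,r=load(-111.5,35)
plan(p+[0,0,.08],r)
E
```

```text
t 10.625 pos [ 0.6138 -0.2154  0.067 ] j [-0.45  0.26  1.67 -0.    1.21 -0.49] F [-0.7  0.1  6.8] w 0.259 g 60.007370710372925
shift [ 0.716  0.008 -0.365] mm 402 turn [-0.26  -0.402  1.275] deg 117.0
```

>>> {"name": "jog_arm", "arguments": {
  "motion": "0 0 0 -0.1 0 0 0; 0 0 0 -0.22 0 0 0; 0 0 0 -0.34 0 0 0.1; 0 0.08 0 -0.4 0 0 0.22; 0 0.16 0 -0.42 0 0 0.34"
}}

```text
time: 11.25
tool_pos: [0.6103, -0.1344, 0.2778]
tool_rot: [0.002, 0.855, 0.519, 0.001]
contact_force: [0.7, 0.2, -2.1]
gripper_width: 0.261
grasp_force: 61.5
```

```bash
python3 - <<'E'
from h import *
p,r=load(-111.5,35,h=.055)
plan(p+[0,0,.08],r)
E
```

```text
t 11.25 pos [ 0.6103 -0.1344  0.2778] j [-0.34  0.03  1.56 -0.    1.55  0.14] F [ 0.7  0.2 -2.1] w 0.261 g 61.467275619506836
shift [ 0.488 -0.268  0.054] mm 280 turn [-0.328 -0.299  0.944] deg 89.7
```

>>> {"name": "jog_arm", "arguments": {
  "motion": "0 0.08 -0.04 -0.02 -0.04 -0.036 0.115; 0 0.16 -0.09 -0.02 -0.08 -0.072 0.23; 0 0.24 -0.13 -0.02 -0.12 -0.11 0.345; 0 0.32 -0.175 -0.01 -0.16 -0.145 0.46; 0 0.39 -0.21 0 -0.2 -0.18 0.57"
}}

```text
time: 11.88
tool_pos: [0.6041, 0.0886, 0.274]
tool_rot: [0.187, 0.974, 0.125, -0.035]
contact_force: [0.8, -0.6, -1.2]
gripper_width: 0.261
grasp_force: 61.6
```

```bash
python3 - <<'E'
from h import *
p,r=load(-111.5,35,h=.055)
plan(p+[0,0,.06],r)
E
```

```text
t 11.875 pos [0.6041 0.0886 0.274 ] j [ 0.19  0.07  1.55 -0.37  1.61  1.51] F [ 0.8 -0.6 -1.2] w 0.261 g 61.58263564109802
shift [ 0.036 -0.13   0.041] mm 71 turn [-0.135 -0.125  0.395] deg 37.4
```

>>> {"name": "jog_arm", "arguments": {
  "motion": "0 0.01 -0.04 0.01 -0.035 -0.032 0.1; 0 0.02 -0.08 0.02 -0.07 -0.064 0.2; 0 0.03 -0.11 0.03 -0.1 -0.095 0.3; 0 0.036 -0.13 0.041 -0.135 -0.125 0.395; 0 0.036 -0.13 0.041 -0.135 -0.125 0.395"
}}

```text
time: 12.5
tool_pos: [0.6041, 0.1426, 0.2271]
tool_rot: [0.295, 0.938, -0.174, -0.058]
contact_force: [-0.6, -0.1, -2.3]
gripper_width: 0.264
grasp_force: 61.5
```

```bash
python3 - <<'E'
from h import *
from plant import *
p,r=load(-111.5,35,h=.055)
T=np.array(state()["tool_pos"]);L=np.radians(35);Z=np.array([0,0,1]);u=np.cos(L)*Z-np.sin(L)*DH;fv=np.cos(L)*DH+np.sin(L)*Z
c=T-.008*u;print("exp origin if holes downhill",c-.0115*fv,"else",c+.0115*fv)
for cam in("scene","wrist"):
  f=grab_frame(cam)
  for d in place_of(cam,"block_a")[:4]:
    a=np.array(d["at"])
    if np.linalg.norm(a-T)<.06:print(cam,d["p"],a,"lat",(a-c)@CY,"f",(a-c)@fv)
plan(load(-111.5,35,h=.055,gap=.002)[0],r)
E
```

```text
exp origin if holes downhill [0.60591275 0.14705458 0.21398313] else [0.59900768 0.12952505 0.22717539]
scene 0.51 [0.6097 0.148  0.2184] lat 0.00317722884085015 f -0.010824149600189526
wrist 0.98 [0.6076 0.1396 0.2156] lat 0.004301962252572 f -0.00539761213686975
t 12.7 pos [0.6047 0.1416 0.2308] j [ 0.31  0.31  1.41 -0.47  1.81  2.23] F [ 1.   0.6 -1.7] w 0.261 g 61.53798580169678
shift [-0.002 -0.076  0.1  ] mm 63 turn [-0.002 -0.001  0.003] deg 0.3
```

>>> {"name": "jog_arm", "arguments": {
  "motion": "0 -0.004 -0.025 0.033 0 0 0; 0 -0.008 -0.05 0.066 0 0 0; 0 -0.008 -0.065 0.085 0 0 0; 0 -0.008 -0.077 0.1 0 0 0.003; 0 -0.008 -0.077 0.1 0 0 0.003"
}}

```text
time: 13.32
tool_pos: [0.6016, 0.1462, 0.1659]
tool_rot: [0.295, 0.937, -0.177, -0.056]
contact_force: [0.1, 0.1, -1.4]
gripper_width: 0.261
grasp_force: 61.6
```

```bash
python3 - <<'E'
from h import *
p,r=load(-111.5,35,h=.055,lat=-.003,gap=-.002)
plan(p,r)
E
```

```text
t 13.325 pos [0.6016 0.1462 0.1659] j [ 0.32  0.36  1.45 -0.46  1.73  2.28] F [ 0.1  0.1 -1.4] w 0.261 g 61.564013957977295
shift [ 0.001 -0.003  0.002] mm 2 turn [-0.     0.     0.001] deg 0.1
```

>>> {"name": "jog_arm", "arguments": {
  "motion": "0 0 -0.004 0.003 0 0 0; 0 0 -0.005 0.0035 0 0 0; 42 0 -0.005 0.0035 0 0 0; 42 0 -0.005 0.0035 0 0 0; 42 0 -0.005 0.0035 0 0 0"
}}

```text
time: 13.95
tool_pos: [0.6021, 0.1473, 0.1637]
tool_rot: [0.295, 0.937, -0.178, -0.056]
contact_force: [-0.8, -0.0, -0.1]
gripper_width: 0.42
grasp_force: 0.0
```

>>> {"name": "jog_arm", "arguments": {
  "motion": "42 0 0 -0.03 0 0 0; 42 0 0 -0.08 0 0 0; 42 0 0 -0.14 0 0 0; 42 0 0 -0.24 0 0 0; 42 0 0 -0.34 0 0 0"
}}

```text
time: 14.58
tool_pos: [0.638, 0.2389, 0.3053]
tool_rot: [0.295, 0.937, -0.178, -0.056]
contact_force: [1.1, 0.0, 0.6]
gripper_width: 0.421
grasp_force: 0.0
```

>>> {"name": "jog_arm", "arguments": {
  "motion": "42 0 0 0 0 0 0; 42 0 0 0 0 0 0; 42 0 0 0 0 0 0; 42 0 0 0 0 0 0; 42 0 0 0 0 0 0"
}}

```text
time: 15.2
tool_pos: [0.6375, 0.2374, 0.3025]
tool_rot: [0.295, 0.937, -0.178, -0.057]
contact_force: [0.2, -0.2, 0.1]
gripper_width: 0.415
grasp_force: 0.0
```

```bash
python3 - <<'E'
from h import *
from plant import *
f=grab_frame("top");w=grab_frame("scene")
cv2.imwrite("pics/t3.png",np.hstack([cv2.resize(f["color"][140:270,130:304],(400,300)),cv2.resize(w["color"][170:300,180:354],(400,300))])[:,:,::-1])
E
```

```text
(no output)
```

View pics/t3.png

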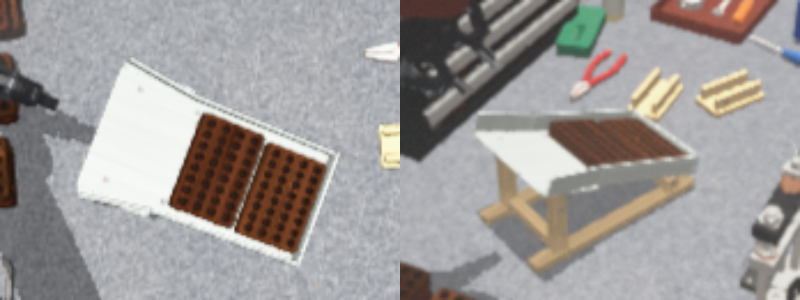

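Both blocks lie flat with holes up, at (280,195) and (217,170), with a thin light line between them at (252,180). I'll check that gap up close.

```bash
python3 - <<'E'
from h import *
from plant import *
f=grab_frame("top");w=grab_frame("wrist")
a=cv2.resize(f["color"][180:260,195:285],(450,400),interpolation=cv2.INTER_CUBIC)
q=cv2.resize(w["color"][60:240,180:360],(350,400),interpolation=cv2.INTER_CUBIC)
cv2.imwrite("pics/t4.png",np.hstack([a,q])[:,:,::-1])
# brown extents along chute through several lateral lines, from plane intersection at height 23 mm
K=f["intrinsics"];T=f["world_from_camera"];O=np.array([.629,.2065,.150])
for t in(-.05,-.025,0,.025,.05):
    s=np.arange(.08,.31,.001);P=O+s[:,None]*CX+t*CY+.022*CN
    c=(P-T[:3,3])@T[:3,:3];u=K[0,2]+K[0,0]*c[:,0]/-c[:,2];v=K[1,2]-K[1,1]*c[:,1]/-c[:,2]
    g=cv2.remap(f["color"],u.astype(np.float32)[None],v.astype(np.float32)[None],cv2.INTER_LINEAR)[0].astype(int)
    b=g[:,2]<85; e=np.flatnonzero(np.diff(b.astype(int)));print(t,s[e].round(3), "peak B",g[100:220,2].max(),s[100+g[100:220,2][0:60].argmax()])
E
```

```text
-0.05 [0.11  0.293] peak B 191 0.20000000000000012
-0.025 [0.11  0.199 0.201 0.293] peak B 178 0.20000000000000012
0 [0.11  0.199 0.201 0.293] peak B 180 0.20100000000000012
0.025 [0.11  0.199 0.202 0.293] peak B 187 0.20100000000000012
0.05 [0.11  0.199 0.202 0.293] peak B 190 0.20100000000000012
```

View pics/t4.png

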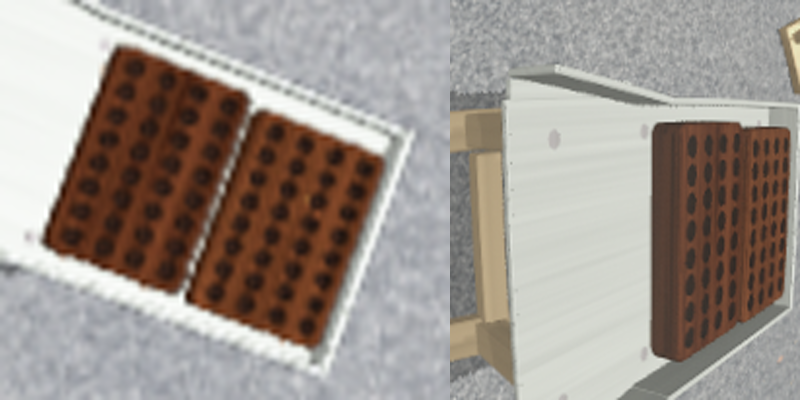

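The total length along the chute is about 185 mm against 188 mm nominal, so the blocks are touching and the light line is just their rounded edges. Both are square to the chute and the gripper is clear. Handing in.

```bash
python3 -c "
from plant import *
print(job_done())"
```

```text
the job is handed in; nothing more can be done
None
```

Both blocks lie flat in the chute with their holes up, one against the stop and the other right behind it, and the job is handed in at about 15 s of the 61 s allowed.

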